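Load the blue glaze jar, snug the end stop and raise the tote's carry handle

ROBOT

A 7-joint arm with a two-finger parallel gripper is mounted at the origin on the work surface; the furniture and walls round the work are solid. World frame = base frame: x ahead of the robot, y to its left, z up, the work surface at z = 0. Lengths are in mm, angles in rad, forces in N, time in s.
With the tool pointing down it reaches from about 400 to 850 mm from the base axis. Payload 10.4 kg.
Tool frame: the origin (TCP) lies on the mounting face of the last link; the fingertips stand 182 mm ahead of it and the grasp point (between the pads) lies 164 mm ahead of it (arm.nose_length is the distance from the TCP to the fingertips, in mm); z points along the fingers, y is the line along which they close (so a half turn about z gives the same grasp; the last joint's range is limited). The gripper opens to 87 mm and grips with 3 to 60 N. Pads are 19 mm wide; open, the fingers measure 117 mm over their backs; the gripper's body (75 mm by 190 mm) begins 51 mm behind the grasp point.
Start: joints at [1.155, 0.332, -0.065, 1.46, 0.022, 1.35, -0.088], TCP at [239.249, -577.401, 404.776] pointing down, gripper open.
Joint ranges: [-2.6, 2.6], [-0.5, 2.12], [-1.47, 1.34], [0.16, 2.42], [-1.27, 4.41], [0.06, 2.06], [-2.6, 2.6]. Speed limits (rad/s): [2.22, 2.22, 2.79, 2.79, 3.14, 3.14, 3.14].

INTERFACE

Orientations are given as [roll, pitch, yaw] about the fixed x, y, z axes, in that order (R = Rz(yaw) Ry(pitch) Rx(roll)).
In Python, from bench import arm gives the robot as it stands.
- The arm moves only by the shell command python3 -m jog 'ROWS' [FORCE]. ROWS is JSON, a list of rows, each a list of 7 numbers: the shift along the world's x, y, z in mm, then the turn, a rotation vector about the world's x, y, z in degrees, then the opening, from 0 (shut) to 1 (fully open). A call has 1 to 12 rows; each row shifts and turns the commanded pose from where the row before left it; what a row does not reach is not made up. A row lasts 1/12 s, in which the tool goes at most 41.7 mm and 7.16 degrees, less where a joint would pass 70% of its speed; a pose out of reach is approached as far as the arm can. A call is refused whole if a number of a shift passes 41.7 or a number of a turn 7.16, either way. A call with a gripper value outside its range is refused whole. The fingers move at their own pace and stop on an object; FORCE is the grip in N (left out, the last holds). Time passes only in rows, so rows that do not move let the fingers close. It gives the time, the measured TCP pose, the force, the opening and the grip force at its end, in the units of the state.
- arm.get_obs(): the state, without advancing time (a new reading comes with each control period).
- arm.snapshot(name): name is "side" or "top" or "wrist"; returns the picture (420x560x3 uint8, red, green, blue); there is no depth.
- arm.camera_params(name): a dict with "fx", "fy", "cx", "cy" (pixels), "rvec" (rotation vector, rad) and "tvec" (3), from world to camera coordinates, as OpenCV has them. Camera axes: x right, y down, z forward; pixel columns grow to the right and rows downward; lengths in mm; the calibration is good to about 2 mm. A picture is of the moment at which its call begins: read the wrist's pose just before it. camera_params takes no time and is no camera call; for the wrist camera it gives the pose at the moment of the call.
- arm.finish_job(): hands the job in; it is judged then, once.
The state is a dict: "time_s": time; "qpos": joint angles; "qd": joint speeds; "joint_torque": joint torques, N m; "position": TCP position; "tool_rot": TCP orientation; "force": force on the tool from outside, world axes, zero at the start; "ft_torque": the same for the moment, N m; "finger_gap": finger opening in mm; "grip_force": force on a finger pad.
Only numpy, scipy, OpenCV 4.12 (cv2) and the standard library are available. Lean on these libraries where they do the work, as an engineer would, in place of code of your own. Each camera call takes 0.05 s, during which the arm holds its last target. There are 200 camera calls.

TASK

Get the wooden jar tote ready to carry: stand the blue jar with the black lid upright in its free place beside the jar already in it, slide the tote's end stop up until both jars are snug with no play left, then swing the carry handle up until it clicks into its upright catch and stays there by itself. Do not shove the tote about or tip the jars over, and leave the green jar and the dark brown jar with the red lid where they stand on the bench.

Things in the scene. Friction and masses are not known exactly. Their poses are not given: they have to be found in the camera images.
- tote: Plywood jar carrier, loose on rubber feet, 1.8 kg, 220 mm long (own x), 110 wide (own y). Origin: middle of its underside; z up. Jar floor 15 mm up. Inner faces of the end boards at x = -99 (jars are pushed against this one) and +99 mm, 97 mm high. Steel guide rods 8 mm thick at y = -40 and +40 mm, tops 34 mm up: a channel 72 mm wide for jars. The handle lies folded out to -y at the start.
- free_place (a point): Point on the tote's floor, 15 mm above the bench, in the middle of the free place, 10 mm from the tote's origin along its +x; axes as the tote's. The gap here between the jar already in and the end stop is at least 80 mm at the start. Beyond the tote, on the side away from its folded handle, stands a small tin box with a raised lid.
- jar_cobalt_mid (a point): Centre (half-way up) of the blue glaze jar with black lid and pale label: round, 61 mm across, 75 mm high, 0.22 kg, z along its axis; stands upright on the bench. A bag sealer, up to 125 mm high, lies between it and the tote: carry the jar over that. Gripped in its upper half, it goes in with the fingers above the tote's rods.
- jar_honey_mid (a point): Centre of the honey-brown jar with white lid, 57 mm across, 68 mm high, standing in the tote near the x = -99 end.
- jar_iron_mid (a point): Centre of the dark brown jar with red lid, 53 mm across, 70 mm high, on the bench; not part of the job.
- jar_celadon_mid (a point): Centre of the green glaze jar with black lid, 65 mm across, 62 mm high, on the bench; not part of the job. The blue, dark brown and green jars may stand in each other's places.
- end_stop (a joint): Slide of the end stop on the guide rods, m: 0 = fully back, grows towards the jars (the tote's -x), range 0 to 0.075. About 2 N of friction; stays where left. With the row snug it reads about 0.038. Its flat aluminium face is 66 mm wide, top 62 mm above the bench.
- stop_grip (a point): Middle of the end stop's black grip, 84 mm above the bench: an upright fin 12 mm thick (tote y), 30 mm long (tote x), top 105 mm above the bench, 20 mm behind the stop's face. Pinch it across the tote's y from above. Moves with the stop.
- carry_handle (a joint): Carry handle hinge, rad: 0 = folded, lying out to the tote's -y side on rest pins; 1.78 = upright against stop pins, held by the spring catch. From about 1.30 a spring plunger resists (about 2 N at the grip) up to 1.58; past that it drives the handle on to 1.78 and holds it. Let go below 1.58 the handle falls back.
- handle_grip (a point): Middle of the handle's round wooden grip, 20 mm thick, 120 mm long, length along the tote's x; turns freely on its rod, so it can be held while the handle swings. Folded: 96 mm to the -y side of the tote's middle line, 50 mm above the bench. Upright: over the middle line, 168 mm above the bench. Pinch it across its thickness from above.
- handle_hinge (a point): Point on the handle's hinge axis, mid-length of the tote, 70 mm above the bench; the axis runs along the tote's x. The grip's centre travels round it at 98 mm radius, from the -y side up to straight above.

How it is judged (in metres and radians):
On the way, in this order (a step that is already met when the one before it is completed fails the run):
1. the blue jar stands upright on the tote's floor, in the row between the rods (y of jar_cobalt_mid in the frame of tote between -0.015 and 0.015 m and z of jar_cobalt_mid in the frame of tote between 0.0475 and 0.0575 m and angle between jar_cobalt_mid's own z axis and vertical below 0.12 rad and x of jar_cobalt_mid in the frame of tote between -0.1 and 0.05 m), for 0.2 s.
2. the end stop has been slid up so that the two upright jars are snug (all of step 1 and value of joint end_stop above 0.034 m), for 0.2 s.
3. the carry handle has clicked into its upright catch (value of joint carry_handle above 1.7 rad), for 0.2 s.
At the end, for the whole second after the job is handed in: Blue and honey jars upright on the tote floor within 15 mm of its middle line; end stop joint over 0.034; handle joint over 1.70; tote flat, at rest, within 50 mm of its start; green and dark brown jars upright, within 20 mm of their places (all of step 2 and value of joint carry_handle above 1.7 rad and y of jar_honey_mid in the frame of tote between -0.015 and 0.015 m and z of jar_honey_mid in the frame of tote between 0.044 and 0.054 m and angle between jar_honey_mid's own z axis and vertical below 0.12 rad and angle between tote's own z axis and vertical below 0.05 rad and distance of tote from where it was at the start of the episode below 0.05 m and linear speed of tote below 0.02 m/s and distance of each of jar_celadon_mid, jar_iron_mid from where it was at the start of the episode below 0.02 m and angle between each of jar_celadon_mid, jar_iron_mid's own z axis and vertical below 0.1 rad); the robot touches nothing.
It fails at once if the tote is pushed more than 60 mm from its place (distance of tote from where it was at the start of the episode above 0.06 m).
It fails at once if a jar of the tote is toppled (angle between jar_honey_mid's own z axis and vertical above 0.6 rad or angle between jar_cobalt_mid's own z axis and vertical above 0.8 rad).
It fails at once if the green or the dark brown jar is disturbed (distance of any of jar_celadon_mid, jar_iron_mid from where it was at the start of the episode above 0.03 m).
It also fails if it takes over 62 s, if anything falls off the work surface, if the arm or the gripper's body presses on something with over 40 N, if the wrist force passes 120 N, or if a joint passes its speed limit or range.

## Working session

There is one attempt and no reset: what is moved stays moved. The work goes in short steps, Python scripts to look and compute and a shell command to move; the robot and the scene stay as the last step left them, time stands still between calls to the robot, and variables do not carry over. Pictures are saved under pics/ and viewed, at most 10 in all, crops included, and the job is handed in when it is done.

```bash
mkdir -p pics; ls
python3 - <<'E'
from bench import arm
import cv2
for n in("top","side"):
    cv2.imwrite(f"pics/{n}0.png",arm.snapshot(n)[:,:,::-1]); print(n,arm.camera_params(n))
o=arm.get_obs();print(o["position"],o["tool_rot"],o["finger_gap"],o["time_s"])
E
```

```text
pics
top {'fx': 545.8671168355427, 'fy': 545.8671168355427, 'cx': 284.21619061665734, 'cy': 210.10291852997702, 'rvec': array([ 2.20650071, -2.16731601,  0.11739899]), 'tvec': array([-140.59742281,  511.37914998, 1272.87419192])}
side {'fx': 408.00980160035266, 'fy': 408.00980160035266, 'cx': 271.0306105348924, 'cy': 208.94433269674587, 'rvec': array([ 0.35475982, -2.78070815,  1.19752028]), 'tvec': array([448.15645116, 220.73128254, 899.50397162])}
[ 239.1893104  -577.30713981  404.0364431 ] [-3.14033349e+00  5.59929800e-05  3.92781694e-01] 87.15217976311159 0.1
```

View pics/top0.png

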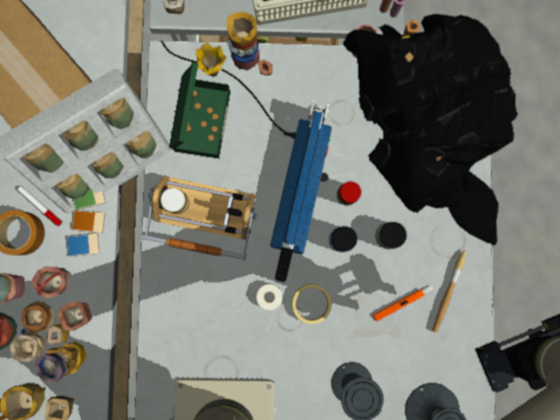

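View pics/side0.png

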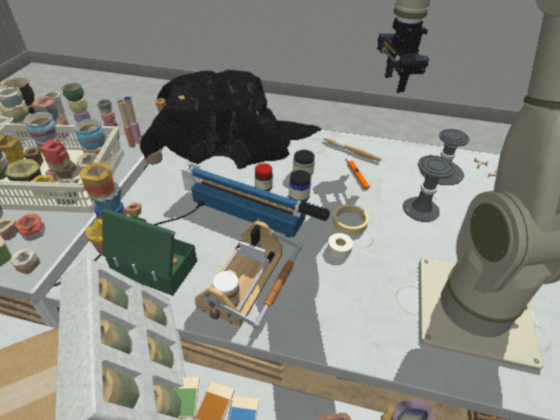

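Top view: tote at about (205,207), with white lid at (173,201) and folded handle at (193,245). Black lids are at (343,238) and (391,235), red at (349,192), with the blue sealer between. In the side view the blue jar is at (300,185) and the green one at (304,160).

```bash
cat > h.py <<'E'
from bench import arm
import cv2, numpy as np
def cam(n):
    p=arm.camera_params(n); R=cv2.Rodrigues(np.array(p["rvec"]))[0]; return p,R,np.array(p["tvec"])
def ray(n,uv,z,c=None):
    p,R,t=c or cam(n)
    d=R.T@np.array([(uv[0]-p["cx"])/p["fx"],(uv[1]-p["cy"])/p["fy"],1]); o=-R.T@t
    return (o+d*(z-o[2])/d[2]).round(1)
def proj(n,P,c=None):
    p,R,t=c or cam(n); q=R@np.array(P,float)+t
    return np.round([p["fx"]*q[0]/q[2]+p["cx"],p["fy"]*q[1]/q[2]+p["cy"]],1)
def blob(mask,x0,y0,x1,y1):
    m=np.zeros(mask.shape,np.uint8); m[y0:y1,x0:x1]=mask[y0:y1,x0:x1]
    n,l,s,c=cv2.connectedComponentsWithStats(m); i=1+np.argmax(s[1:,4]); 
    return (l==i), c[i].round(1), s[i]
E
python3 - <<'E'
from h import *
im=cv2.imread("pics/top0.png"); hsv=cv2.cvtColor(im,cv2.COLOR_BGR2HSV); H,S,V=cv2.split(hsv)
dark=(V<60).astype(np.uint8); 
for n,b,z in(("lidA",(325,222,362,256),75),("lidB",(374,218,410,252),75)):
    m,c,s=blob(dark,*b); print(n,c,s,ray("top",c,z))
m,c,s=blob(((S>120)&((H<8)|(H>172))&(V>80)).astype(np.uint8),335,178,365,208); print("red",c,s,ray("top",c,70))
m,c,s=blob(((S<40)&(V>190)).astype(np.uint8),158,185,189,216); print("white",c,s,ray("top",c,83))
m,c,s=blob(((S>130)&(H<18)&(V>60)&(V<200)).astype(np.uint8),160,232,226,258); print("grip",c,s)
ys,xs=np.nonzero(m); r=cv2.minAreaRect(np.c_[xs,ys].astype(np.float32)); print(r); bx=cv2.boxPoints(r); print([ray("top",q,50) for q in bx], ray("top",r[0],50))
for n,uv in(("A",(343,238)),("B",(391,235))): print(n,"side",proj("side",ray("top",uv,75)))
cv2.imwrite("pics/c1.png",np.hstack([cv2.resize(im[165:270,130:270],(560,420),interpolation=2)]))
s=cv2.imread("pics/side0.png"); cv2.imwrite("pics/c2.png",cv2.resize(s[140:335,190:390],None,fx=3,fy=3,interpolation=2))
E
```

```text
lidA [342.8 238.5] [330 227  27  24 531] [ 447.  -264.8   75. ]
lidB [390.9 235.1] [376 223  30  25 595] [ 456.7 -374.7   75. ]
red [350.2 191.8] [340 182  21  21 350] [ 554.9 -281.7   70. ]
white [172.7 199.2] [162 188  23  23 411] [528.6 122.2  83. ]
grip [193.8 246.4] [168 239  53  16 380]
((194.3076934814453, 246.4615478515625), (52.951351165771484, 7.452412128448486), 11.309932708740234)
[array([426. , 136.3,  50. ]), array([442.8, 133.6,  50. ]), array([421. ,  13.5,  50. ]), array([404.2,  16.4,  50. ])] [423.5  74.9  50. ]
A side [300.5 176.5]
B side [305.  153.1]
```

View pics/c1.png

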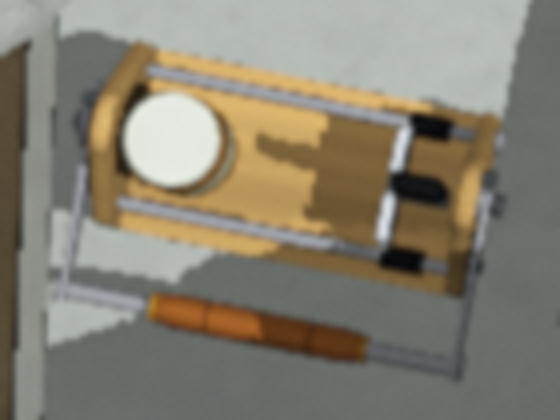

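View pics/c2.png

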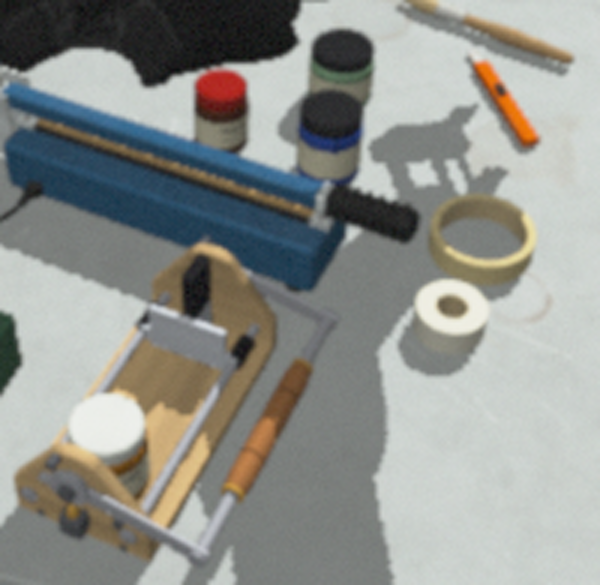

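Lid A matches the blue jar in the side view, at (447,-265). The green jar is at (457,-375). Tote x axis is about (-0.177,-0.984) with its origin near (518,58). One yaw (+57.3° from now) suits the jar, stop and handle. I'm moving above the blue jar.

```bash
python3 -m jog '[[19,28.4,0,0,0,5.2,1],[19,28.4,0,0,0,5.2,1],[19,28.4,0,0,0,5.2,1],[19,28.4,0,0,0,5.2,1],[19,28.4,0,0,0,5.2,1],[19,28.4,0,0,0,5.2,1],[19,28.4,0,0,0,5.2,1],[19,28.4,0,0,0,5.2,1],[19,28.4,0,0,0,5.2,1],[19,28.4,0,0,0,5.2,1],[18,28,0,0,0,5.3,1],[0,0,0,0,0,0,1]]'
python3 - <<'E'
from h import *
o=arm.get_obs();print(o["position"],o["tool_rot"],o["qpos"])
for n,uv,z in(("tin",(200,155),0),("tinlid",(185,150),60),("tinlidtop",(190,70),60),("tin r",(222,155),20),("fin",(234.5,212),105),("stopfaceL",(131.5+100,226),62),("facetop",(231,197),62),("seal",(305,250),100),("seal2",(325,130),100)): print(n,ray("top",uv,z))
cv2.imwrite("pics/w1.png",arm.snapshot("wrist")[:,:,::-1])
print(proj("wrist",(447,-265,75)),proj("wrist",(457,-375,62)))
E
```

```text
time_s: 1.1
position: [450.6, -259.0, 404.8]
tool_rot: [3.141, -0.002, 1.407]
force: [-0.4, 1.5, 0.3]
finger_gap: 87.2
grip_force: 0.0
[ 450.59399544 -258.95633714  404.81987346] [ 3.14055253e+00 -2.48014226e-03  1.40749994e+00] [ 0.8279801   0.1273665  -0.42494219  1.71810617  0.05151379  1.3072613
  0.2293778 ]
tin [646.5  75.2   0. ]
tinlid [646.3 102.   60. ]
tinlidtop [837.1  96.5  60. ]
tin r [643.9  19.9  20. ]
fin [500.4 -19.5 105. ]
stopfaceL [471.6 -10.3  62. ]
facetop [538.5  -7.5  62. ]
seal [ 419.1 -177.6  100. ]
seal2 [ 691.2 -219.2  100. ]
[274.6 197.4] [301.7 292.3]
```

View pics/w1.png

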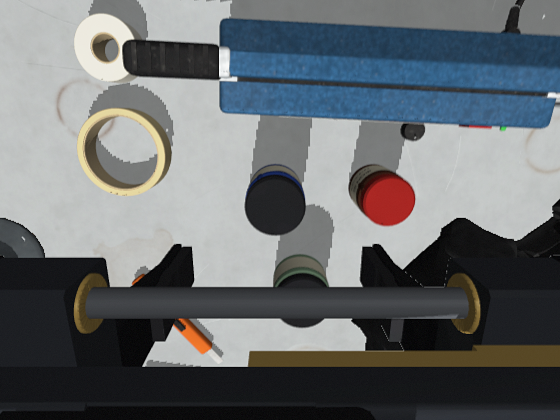

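Wrist view: blue-rimmed black lid centred at (275,204), with the green jar behind at (301,290) and red at (388,198). I'm refining and then descending.

Run:
```python
from h import *
im=cv2.imread("pics/w1.png"); V=im.max(2); m,c,s=blob((V<70).astype(np.uint8),235,160,315,240); ys,xs=np.nonzero(m)
(c2,r)=cv2.minEnclosingCircle(np.c_[xs,ys].astype(np.float32)); print(c,c2,r,ray("wrist",c,75),ray("wrist",c2,75),ray("wrist",(c2[0]+r,c2[1]),75))
o=arm.get_obs();print(o["position"])
```

```text
[274.6 204. ] (274.3092041015625, 202.41995239257812) 32.28114700317383 [ 445.9 -271.2   75. ] [ 445.9 -269.7   75. ] [ 475.7 -274.8   75. ]
[ 448.9959306  -261.97390082  404.66841165]
```

```bash
python3 -m jog '[[-1,-4,-5,0,0,0,1],[0,0,-22,0,0,0,1],[0,0,-22,0,0,0,1],[0,0,-22,0,0,0,1],[0,0,-22,0,0,0,1],[0,0,-22,0,0,0,1],[0,0,-22,0,0,0,1],[0,0,-20,0,0,0,1],[0,0,-16,0,0,0,1],[0,0,-12,0,0,0,1],[0,0,0,0,0,0,1],[0,0,0,0,0,0,1]]' && python3 -m jog '[[0,0,0,0,0,0,0.6],[0,0,0,0,0,0,0.6],[0,0,0,0,0,0,0.5],[0,0,0,0,0,0,0.5],[0,0,0,0,0,0,0.5],[0,0,0,0,0,0,0.5],[0,0,0,0,0,0,0.5],[0,0,0,0,0,0,0.5]]' 25
```

```text
time_s: 2.15
position: [445.7, -270.2, 219.5]
tool_rot: [-3.141, -0.0, 1.391]
force: [1.1, 0.2, -0.1]
finger_gap: 86.7
grip_force: 0.0
time_s: 2.82
position: [446.5, -269.5, 220.2]
tool_rot: [3.141, 0.0, 1.393]
force: [-0.1, -0.1, 5.0]
finger_gap: 60.0
grip_force: 25.0
```

```bash
python3 -m jog '[[0,0,8,0,0,0,0.5],[0,0,18,0,0,0,0.5],[0,0,24,0,0,0,0.5],[0,0,24,0,0,0,0.5],[0,0,24,0,0,0,0.5],[0,0,24,0,0,0,0.5],[0,0,24,0,0,0,0.5],[0,0,24,0,0,0,0.5],[0,0,15,0,0,0,0.5],[0,0,0,0,0,0,0.5]]' && python3 -m jog '[[4,10,0,0,0,0,0.5],[6,22,0,0,0,0,0.5],[7,25,0,0,0,0,0.5],[7,25,0,0,0,0,0.5],[7,25,0,0,0,0,0.5],[7,25,0,0,0,0,0.5],[7,25,0,0,0,0,0.5],[7,25,0,0,0,0,0.5],[7,20,0,0,0,0,0.5],[5,12,0,0,0,0,0.5],[0,0,0,0,0,0,0.5],[0,0,0,0,0,0,0.5]]'
python3 - <<'E'
from h import *
im=arm.snapshot("wrist")[:,:,::-1]; cv2.imwrite("pics/w2.png",im)
print(arm.get_obs()["position"])
import pickle; pickle.dump(cam("wrist"),open("w2.pkl","wb"))
E
```

```text
time_s: 3.65
position: [446.6, -269.4, 408.1]
tool_rot: [3.137, 0.002, 1.393]
force: [1.0, -0.6, -2.6]
finger_gap: 59.4
grip_force: 25.0
time_s: 4.65
position: [509.9, -54.3, 403.2]
tool_rot: [-3.139, -0.0, 1.395]
force: [-0.0, -0.9, -3.6]
finger_gap: 59.7
grip_force: 25.0
[509.80391863 -55.45947799 403.39955755]
```

View pics/w2.png

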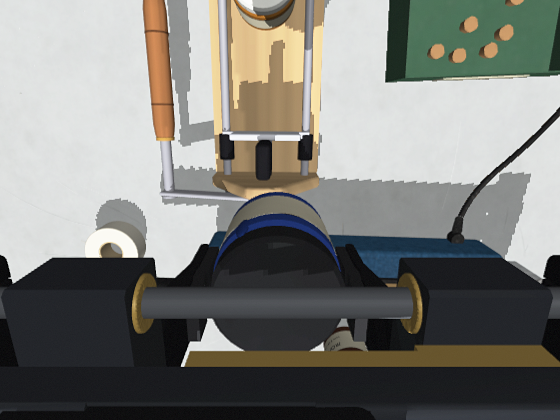

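Wrist view: rods run (222,5)–(226,128) and (310,5)–(306,128). Stop face top edge spans (224,134)–(309,134), fin top is around (264,150), and the handle grip shows on the left.

Run:
```python
from h import *
import pickle; c=pickle.load(open("w2.pkl","rb"))
im=cv2.imread("pics/w2.png"); hsv=cv2.cvtColor(im,cv2.COLOR_BGR2HSV); H,S,V=cv2.split(hsv)
# rods: low saturation between wood, per row
P={0:[],1:[]}
for v in range(30,120,6):
    for k,(a,b) in enumerate(((215,235),(298,318))):
        xs=[u for u in range(a,b) if S[v,u]<45]
        if 3<=len(xs)<=14: P[k].append(ray("w",(np.mean(xs),v),30,c))
L=[]
for k in P:
    p=np.array(P[k])[:,:2]; vx,vy,x0,y0=cv2.fitLine(p.astype(np.float32),cv2.DIST_HUBER,0,.01,.01).ravel(); 
    if vy>0: vx,vy=-vx,-vy
    L.append((x0,y0)); print(k,len(p),"dir",vx,vy,np.degrees(np.arctan2(vx,-vy)),"pt",x0,y0)
t=np.array([-0.177,-0.984]); yv=np.array([.984,-.177])
print("rod sep",[np.dot(l,yv) for l in L], "from top est", np.dot((518,57.9),yv))
m=((S>130)&(H<18)&(V>60)); m[:, :135]=0; m[:,180:]=0
for v in (20,70,110,125):
    xs=np.nonzero(m[v])[0]; print("grip",v,xs.min(),xs.max(),ray("w",((xs.min()+xs.max())/2,v),50,c))
print("gripend",ray("w",(162,139),50,c))
for n,uv,z in(("faceL",(224,134),62),("faceR",(309,134),62),("finfar",(264,141),105),("finnear",(264,178),105),("boardtop",(218,183),60)):
    q=ray("w",uv,z,c); print(n,q,np.dot(q[:2]-[518,57.9],t),np.dot(q[:2]-[518,57.9],yv))
```

```text
0 15 dir -0.18270528 -0.9831677 -10.527374 pt 478.62 60.84667
1 15 dir -0.18681784 -0.9823946 -10.767136 pt 558.83997 54.86
rod sep [np.float64(460.1922149162292), np.float64(540.1883062591553)] from top est 499.4637
grip 20 145 166 [431.5 110.8  50. ]
grip 70 149 169 [423.6  71.   50. ]
grip 110 153 172 [417.4  36.7  50. ]
grip 125 154 173 [414.6  23.3  50. ]
gripend [409.7  10.9  50. ]
faceL [471.1   5.7  62. ] 59.66609999999999 -36.91019999999998
faceR [548.  -8.  62.] 59.5356 41.1843
finfar [508.5  -3.4 105. ] 62.000699999999995 1.5021
finnear [502.9 -32.9 105. ] 92.01989999999999 1.2131999999999759
boardtop [455.1 -38.5  60. ] 105.9909 -44.830799999999975
```

Rods are 80.0 mm apart, so the measurement holds. Tote yaw axis (-0.185,-0.983), origin about (518.7,57.5), free place at (517,47.7). Traversing and lowering.

```bash
python3 -m jog '[[1,8,0,0,0,0,0.5],[1,17,0,0,0,-0.1,0.5],[1,20,0,0,0,-0.1,0.5],[1,20,0,0,0,-0.1,0.5],[1,20,0,0,0,-0.1,0.5],[1,12,0,0,0,-0.1,0.5],[1,6,0,0,0,0,0.5],[0,0,0,0,0,0,0.5],[0,0,0,0,0,0,0.5]]' && python3 -m jog '[[0,0,-8,0,0,0,0.5],[0,0,-18,0,0,0,0.5],[0,0,-20,0,0,0,0.5],[0,0,-20,0,0,0,0.5],[0,0,-20,0,0,0,0.5],[0,0,-20,0,0,0,0.5],[0,0,-16,0,0,0,0.5],[0,0,-10,0,0,0,0.5],[0,0,-4,0,0,0,0.5],[0,0,0,0,0,0,0.5],[0,0,0,0,0,0,0.5]]'
```

```text
time_s: 5.45
position: [517.3, 46.8, 404.5]
tool_rot: [-3.141, 0.0, 1.383]
force: [0.6, 0.1, -2.2]
finger_gap: 59.7
grip_force: 25.0
time_s: 6.37
position: [517.5, 47.3, 269.3]
tool_rot: [3.141, -0.0, 1.384]
force: [0.9, 0.8, -2.5]
finger_gap: 59.4
grip_force: 25.0
```

```bash
python3 -m jog '[[0,0,-6,0,0,0,0.5],[0,0,-8,0,0,0,0.5],[0,0,-8,0,0,0,0.5],[0,0,-5,0,0,0,0.5],[0,0,-3,0,0,0,0.5],[0,0,-2,0,0,0,0.5],[0,0,-1,0,0,0,0.5],[0,0,0,0,0,0,0.5],[0,0,0,0,0,0,0.5]]'
```

```text
time_s: 7.12
position: [517.4, 47.7, 236.0]
tool_rot: [3.141, -0.0, 1.384]
force: [0.2, 0.4, -2.5]
finger_gap: 59.7
grip_force: 25.0
```

```bash
python3 -m jog '[[0,0,-1,0,0,0,0.5],[0,0,0,0,0,0,0.5],[0,0,0,0,0,0,0.5]]'
```

```text
time_s: 7.37
position: [517.5, 47.7, 235.2]
tool_rot: [3.141, -0.0, 1.384]
force: [-0.1, -0.4, 2.5]
finger_gap: 59.4
grip_force: 25.0
```

```bash
python3 -m jog '[[0,0,0,0,0,0,1],[0,0,0,0,0,0,1],[0,0,0,0,0,0,1],[0,0,0,0,0,0,1],[0,0,5,0,0,0,1],[0,0,15,0,0,0,1],[0,0,20,0,0,0,1],[0,0,20,0,0,0,1],[0,0,10,0,0,0,1],[0,0,0,0,0,0,1]]' && python3 -m jog '[[-2,-8,0,0,0,0,0.6],[-3,-16,0,0,0,0,0.5],[-3,-16,0,0,0,0,0.5],[-2,-16,0,0,0,0,0.5],[-2,-10,0,0,0,0,0.5],[0,0,0,0,0,0,0.5],[0,0,0,0,0,0,0.5]]'
python3 - <<'E'
from h import *
im=np.vstack([arm.snapshot("top")[150:280,110:290],arm.snapshot("side")[210:330,190:370]])[:,:,::-1]
cv2.imwrite("pics/p1.png",cv2.resize(im,None,fx=2.3,fy=2.3,interpolation=2))
E
```

```text
time_s: 8.2
position: [517.9, 47.8, 307.1]
tool_rot: [3.138, -0.001, 1.384]
force: [-0.4, 0.3, 0.7]
finger_gap: 87.0
grip_force: 0.0
time_s: 8.78
position: [505.0, -18.7, 304.1]
tool_rot: [-3.141, -0.0, 1.383]
force: [0.5, 0.3, 0.0]
finger_gap: 49.2
grip_force: 0.0
```

View pics/p1.png

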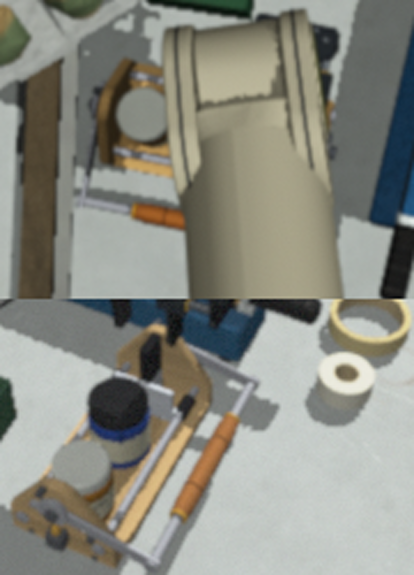

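The blue jar stands upright between the rods behind the honey jar, and the gripper is over the fin. Lowering onto the fin and pinching it.

```bash
python3 -m jog '[[0,0,-8,0,0,0,0.5],[0,0,-14,0,0,0,0.5],[0,0,-14,0,0,0,0.5],[0,0,-8,0,0,0,0.5],[0,0,-3,0,0,0,0.5],[0,0,0,0,0,0,0.5],[0,0,0,0,0,0,0.3],[0,0,0,0,0,0,0.1],[0,0,0,0,0,0,0.05],[0,0,0,0,0,0,0.05],[0,0,0,0,0,0,0.05],[0,0,0,0,0,0,0.05]]' 20
```

```text
time_s: 9.88
position: [504.5, -18.2, 257.8]
tool_rot: [-3.139, 0.001, 1.384]
force: [-13.4, 1.3, 16.4]
finger_gap: 11.8
grip_force: 20.4
```

```bash
python3 -m jog '[[0,0,0,0,0,0,0.05],[-1,0.2,0,0,0,0,0.05],[0,0,0,0,0,0,0.05]]'
```

```text
time_s: 10.13
position: [504.0, -18.2, 257.9]
tool_rot: [-3.141, 0.0, 1.384]
force: [-2.3, 0.0, 3.0]
finger_gap: 11.8
grip_force: 20.0
```

```bash
python3 -m jog '[[0.4,2,0,0,0,0,0.05],[0.75,4,0,0,0,0,0.05],[0.75,4,0,0,0,0,0.05],[0.75,4,0,0,0,0,0.05],[0.75,4,0,0,0,0,0.05],[0.75,4,0,0,0,0,0.05],[0.75,4,0,0,0,0,0.05],[0.4,2,0,0,0,0,0.05],[0.2,1,0,0,0,0,0.05],[0,0,0,0,0,0,0.05]]'; python3 -m jog '[[0.2,1,0,0,0,0,0.05],[0.2,1,0,0,0,0,0.05],[0.2,1,0,0,0,0,0.05],[0,0,0,0,0,0,0.05]]'
```

```text
time_s: 10.97
position: [509.5, 10.8, 257.9]
tool_rot: [-3.141, 0.001, 1.384]
force: [-5.1, -1.1, 6.0]
finger_gap: 11.8
grip_force: 20.0
time_s: 11.3
position: [510.1, 13.6, 257.8]
tool_rot: [-3.141, 0.001, 1.384]
force: [-6.1, -2.1, 6.5]
finger_gap: 11.9
grip_force: 20.0
```

```bash
for i in 1; do python3 -m jog '[[-0.2,1,0,0,0,0,0.05],[0.2,1,0,0,0,0,0.05],[0,0,0,0,0,0,0.05]]'; python3 -m jog '[[0.2,1,0,0,0,0,0.05],[0.2,1,0,0,0,0,0.05],[0,0,0,0,0,0,0.05]]';python3 -m jog '[[0.2,1,0,0,0,0,0.05],[0,0,0,0,0,0,0.05]]'; done
```

```text
time_s: 11.55
position: [510.3, 15.7, 257.9]
tool_rot: [-3.141, 0.001, 1.384]
force: [-4.4, -2.4, 5.0]
finger_gap: 11.8
grip_force: 20.0
time_s: 11.8
position: [510.7, 17.5, 257.9]
tool_rot: [-3.141, 0.001, 1.384]
force: [-5.4, -3.6, 6.2]
finger_gap: 11.7
grip_force: 20.0
time_s: 11.97
position: [510.8, 18.4, 257.9]
tool_rot: [-3.141, 0.001, 1.384]
force: [-5.0, -3.3, 5.2]
finger_gap: 11.9
grip_force: 20.0
```

```bash
python3 -m jog '[[0.2,1,0,0,0,0,0.05],[0,0,0,0,0,0,0.05]]';python3 -m jog '[[0.2,1,0,0,0,0,0.05],[0,0,0,0,0,0,0.05]]'
```

```text
time_s: 12.13
position: [511.0, 19.4, 257.8]
tool_rot: [-3.141, 0.001, 1.384]
force: [-5.2, -4.1, 7.2]
finger_gap: 12.0
grip_force: 20.0
time_s: 12.3
position: [511.2, 20.1, 257.9]
tool_rot: [-3.141, 0.002, 1.383]
force: [-5.9, -5.1, 6.9]
finger_gap: 11.8
grip_force: 20.0
```

```bash
python3 -m jog '[[0.2,1,0,0,0,0,0.05],[0,0,0,0,0,0,0.05],[0,0,0,0,0,0,0.05]]';python3 -m jog '[[0.2,1,0,0,0,0,0.05],[0,0,0,0,0,0,0.05],[0,0,0,0,0,0,0.05]]'
```

```text
time_s: 12.55
position: [511.3, 20.4, 257.9]
tool_rot: [-3.141, 0.003, 1.383]
force: [-7.2, -8.0, 8.8]
finger_gap: 12.0
grip_force: 20.0
time_s: 12.8
position: [511.4, 20.6, 257.8]
tool_rot: [-3.14, 0.004, 1.382]
force: [-8.1, -11.2, 10.3]
finger_gap: 12.0
grip_force: 20.0
```

Snug, since the force now rises with almost no motion. Relieving, releasing and moving to above the handle at tote x=-20, i.e. (428,95).

```bash
python3 -m jog '[[-0.3,-1.5,0,0,0,0,0.05],[0,0,0,0,0,0,0.3],[0,0,0,0,0,0,0.4],[0,0,0,0,0,0,0.4],[0,0,10,0,0,0,0.4],[0,0,18,0,0,0,0.4],[0,0,18,0,0,0,0.4],[0,0,5,0,0,0,0.4],[0,0,0,0,0,0,0.4]]' && python3 -m jog '[[-6,6,0,0,0,0,0.45],[-15,13,0,0,0,0,0.45],[-15,14,0,0,0,0,0.45],[-15,14,0,0,0,0,0.45],[-15,14,0,0,0,0,0.45],[-12,10,0,0,0,0,0.45],[-5,4,0,0,0,0,0.45],[0,0,0,0,0,0,0.45],[0,0,0,0,0,0,0.45]]'
python3 - <<'E'
from h import *
im=arm.snapshot("side")[:,:,::-1]; cv2.imwrite("pics/s2.png",cv2.resize(im[170:340,170:390],None,fx=2.7,fy=2.7,interpolation=2)); o=arm.get_obs(); print(o["position"],o["qpos"])
E
```

```text
time_s: 13.55
position: [512.0, 21.6, 310.6]
tool_rot: [3.138, -0.0, 1.384]
force: [0.9, 0.9, 0.8]
finger_gap: 34.7
grip_force: 0.0
time_s: 14.3
position: [428.5, 96.0, 308.4]
tool_rot: [-3.142, 0.0, 1.384]
force: [-0.5, 0.1, 0.9]
finger_gap: 39.3
grip_force: 0.0
[428.81407778  95.64815364 308.50860525] [ 0.41783256  0.05296032 -0.74701823  2.01423049  0.04072519  1.08892377
 -0.53479814]
```

View pics/s2.png

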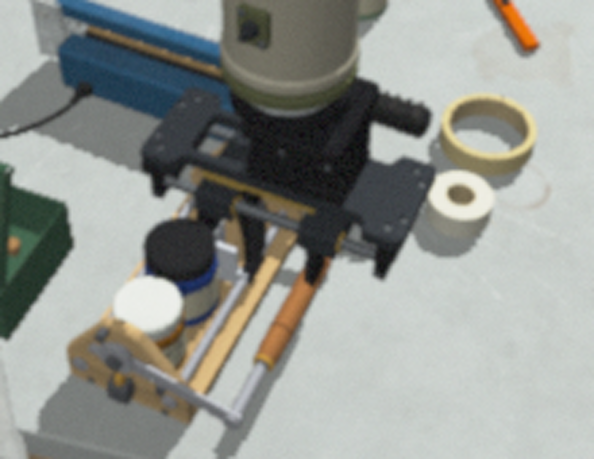

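The row is snug and the gripper is over the handle grip. Lowering and pinching.

```bash
python3 -m jog '[[-0.5,0,-8,0,0,0,0.45],[0,0,-18,0,0,0,0.45],[0,0,-18,0,0,0,0.45],[0,0,-18,0,0,0,0.45],[0,0,-16,0,0,0,0.45],[0,0,-10,0,0,0,0.45],[0,0,-4,0,0,0,0.45],[0,0,0,0,0,0,0.45],[0,0,0,0,0,0,0.45]]' && python3 -m jog '[[0,0,0,0,0,0,0.3],[0,0,0,0,0,0,0.2],[0,0,0,0,0,0,0.15],[0,0,0,0,0,0,0.15],[0,0,0,0,0,0,0.15],[0,0,0,0,0,0,0.15]]' 15
```

```text
time_s: 15.1
position: [428.3, 96.3, 217.1]
tool_rot: [3.141, -0.0, 1.384]
force: [-0.4, -0.6, 0.4]
finger_gap: 39.3
grip_force: 0.0
time_s: 15.6
position: [427.8, 96.4, 217.0]
tool_rot: [-3.142, 0.0, 1.384]
force: [-3.3, 0.3, 4.5]
finger_gap: 19.6
grip_force: 15.0
```

```bash
python3 -m jog '[[-1,0.2,7.5,0,0,0,0.15],[-1,0.2,7.5,0,0,0,0.15],[0.2,0,7.6,0,0,0,0.15],[0.2,0,7.7,0,0,0,0.15],[1.4,-0.3,7.6,0,0,0,0.15],[1.4,-0.3,7.6,0,0,0,0.15],[2.6,-0.5,7.2,0,0,0,0.15],[2.6,-0.5,7.3,0,0,0,0.15],[3.6,-0.7,6.8,0,0,0,0.15],[3.6,-0.7,6.7,0,0,0,0.15],[0,0,0,0,0,0,0.15]]'
```

```text
time_s: 16.52
position: [441.9, 93.7, 291.7]
tool_rot: [-3.141, 0.0, 1.384]
force: [-8.6, 1.3, 3.5]
finger_gap: 19.5
grip_force: 15.0
```

```bash
python3 -m jog '[[3.6,-0.9,6.3,0,0,0,0.15],[4.6,-0.9,6.1,0,0,0,0.15],[5.5,-1,5.3,0,0,0,0.15],[5.5,-1,5.3,0,0,0,0.15],[6.2,-1.2,4.4,0,0,0,0.15],[6.2,-1.2,4.3,0,0,0,0.15],[0,0,0,0,0,0,0.15]]'
```

```text
time_s: 17.1
position: [474.6, 87.3, 323.0]
tool_rot: [3.14, -0.001, 1.384]
force: [-2.6, 3.0, 2.0]
finger_gap: 19.5
grip_force: 15.0
```

```bash
python3 -m jog '[[6.8,-1.3,3.3,0,0,0,0.15],[6.8,-1.3,3.3,0,0,0,0.15],[7.2,-1.4,2.2,0,0,0,0.15],[7.2,-1.4,2.2,0,0,0,0.15],[7.5,-1.4,1,0,0,0,0.15],[7.5,-1.4,1,0,0,0,0.15],[0,0,0,0,0,0,0.15]]'
```

```text
time_s: 17.68
position: [517.7, 79.2, 335.4]
tool_rot: [3.14, -0.002, 1.384]
force: [2.6, 3.8, 4.3]
finger_gap: 19.5
grip_force: 15.0
```

```bash
python3 -m jog '[[3,-0.5,0,0,0,0,0.15],[2,-0.4,0,0,0,0,0.15],[0,0,0,0,0,0,0.15],[0,0,0,0,0,0,0.15]]'
```

```text
time_s: 18.02
position: [521.7, 78.6, 335.4]
tool_rot: [3.14, -0.001, 1.384]
force: [0.8, 5.2, 4.9]
finger_gap: 19.4
grip_force: 15.0
```

```bash
python3 -m jog '[[0,0,0,0,0,0,0.3],[0,0,0,0,0,0,0.4],[0,0,0,0,0,0,0.45],[0,0,0,0,0,0,0.45],[0,0,8,0,0,0,0.45],[0,0,15,0,0,0,0.45],[0,0,20,0,0,0,0.45],[0,0,20,0,0,0,0.45],[0,0,15,0,0,0,0.45],[-5,-20,0,0,0,0,0.45],[-5,-20,0,0,0,0,0.45],[0,0,0,0,0,0,0.45]]'
python3 - <<'E'
from h import *
im=arm.snapshot("side")[:,:,::-1]; cv2.imwrite("pics/s3.png",cv2.resize(im[130:340,150:400],None,fx=2.7,fy=2.7,interpolation=2))
E
```

```text
time_s: 19.02
position: [510.9, 34.6, 413.6]
tool_rot: [3.141, 0.002, 1.38]
force: [-0.2, 0.1, -0.6]
finger_gap: 38.9
grip_force: 0.0
```

View pics/s3.png

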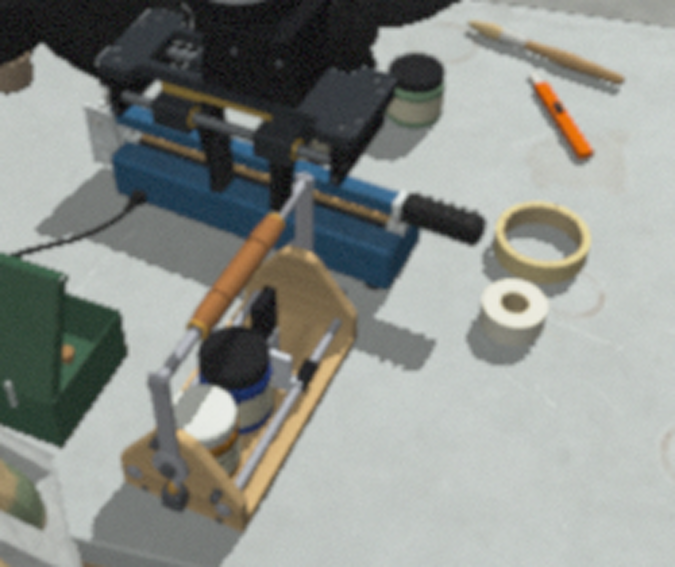

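The handle stands upright by itself and the row is snug. The gripper is clear, so I'm handing in.

```bash
python3 -c "
from bench import arm
print(arm.finish_job())"
```

```text
the job is handed in; nothing more can be done
None
```

I've handed the job in without a returned verdict; the last picture shows the blue jar upright beside the honey jar, the end stop snug against the row (about 39 mm of travel) and the handle standing upright by itself.

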